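Slide the carrier into its notches and lock it

ROBOT

A 6-joint arm with a two-finger parallel gripper is mounted at the origin on a cart in front of the work surface, level with it; the furniture and walls round the work are solid. World frame = base frame: x ahead of the robot, y to its left, z up, the work surface at z = 0. Lengths are in mm, angles in rad, forces in N, time in s.
With the tool pointing down it reaches from about 325 to 900 mm from the base axis. Payload 6.1 kg.
Tool frame: the origin (TCP) lies at the very end of the fingers, on their centre line; the grasp point (between the pads) lies 19 mm behind it; z points along the fingers, y is the line along which they close (so a half turn about z gives the same grasp; the last joint's range is limited). The gripper opens to 85 mm and grips with 20 to 120 N. Pads are 22 mm wide; open, the fingers measure 114 mm over their backs; the gripper's body (76 mm by 85 mm) begins 54 mm behind the grasp point. The pads swing forward as they close: fully open they stand 13 mm farther back than shut.
Start: joints at [-1.277, 0.22, 1.526, -0, 1.395, -0.126], TCP at [254.728, -570.727, 231.3] pointing down, gripper open.
Joint ranges: [-2.98, 2.98], [-0.91, 2.08], [0.09, 2.57], [-1.24, 4.39], [0.2, 2.65], [-2.68, 2.68]. Speed limits (rad/s): [2.57, 2.57, 3.01, 3.14, 3.14, 3.14].

INTERFACE

Orientations are given as a unit quaternion [w, x, y, z].
In Python, from workcell import ctrl gives the robot as it stands.
- The arm moves only by the shell command python3 -m inch 'ROWS' [FORCE]. ROWS is JSON, a list of rows, each a list of 3 entries, a list of its own where there are three numbers: the shift along the world's x, y, z each as a share of 10 cm, from -1 to 1, then the turn about the world's z as a share of pi/2 rad, from -1 to 1, then the closure, from 0 (fully open) to 1 (shut). In form: [[[tx, ty, tz], twist, grip], ...]. A call has 1 to 20 rows; each row is the pose to reach, as a shift and turn from the pose commanded when the call began; what a row does not reach only later rows make up. A row lasts 1/8 s, in which the tool goes at most 62.5 mm and 10.7 degrees, less where a joint would pass 70% of its speed; a pose out of reach is approached as far as the arm can. A call with a number of a shift or a turn outside -1 to 1 is refused whole. A call with a gripper value outside its range is refused whole. The fingers move at their own pace and stop on an object; FORCE is the grip in N (left out, the last holds). Time passes only in rows, so rows that repeat a pose let the fingers close. It gives the time, the measured TCP pose, the force, the opening and the grip force at its end, in the units of the state.
- ctrl.read_state(): the state, without advancing time (a new reading comes with each control period).
- ctrl.get_image(name): name is "scene" or "top"; returns (picture, depth): 400x640x3 uint8, red, green, blue; 400x640 float32, mm along the optical axis (not along the pixel's ray), 0 where there is no reading.
- ctrl.calibration(name): a dict with "intrinsics" (3x3 intrinsics, pixels), "position" and "rotation" of the camera in the world. Camera axes: x right, y down, z forward; pixel columns grow to the right and rows downward; lengths in mm; the calibration is good to about 2 mm. A picture is of the moment at which its call begins. calibration takes no time and is no camera call.
- ctrl.close_job(): hands the job in; it is judged then, once.
Trained networks look in the newest picture that a camera, given by its name, has taken for a name from the list of things; names that differ only in an ending like _2 or _b are one class to them, and where a whole thing is asked for, a point or a joint stands for the part that bears it (a point fixed in the world has none). Each returns a list of dicts, best first, with "conf" (0 to 1); they miss things now and then, are a little off and sometimes report something else, mostly with a low value. They report only what shows in the picture. A call takes as long as a camera call.
- ctrl.look_for(camera, thing): "location" ([x, y, z] in mm, in world coordinates, good to about 4 mm: the middle of the surface that is visible of it).
The state is a dict: "time_s": time; "joint_pos": joint angles; "qvel": joint speeds; "effort": joint torques, N m; "eef_pos": TCP position; "ee_rot": TCP orientation; "contact_force": force on the tool from outside, world axes, zero at the start; "wrist_torque": the same for the moment, N m; "width": finger opening in mm; "gripper_force": force on a finger pad.
Only numpy, scipy, OpenCV 4.12 (cv2) and the standard library are available. Lean on these libraries where they do the work, as an engineer would, in place of code of your own. Each camera call takes 0.05 s, during which the arm holds its last target. There are 200 camera calls.

TASK

Push the wooden carrier board, with the small black box riding on it, forward along its rails with a fingertip until it drops into the locating notches and lies flat on the rails; stop pushing there rather than forcing it. Then push the keeper's black peg round with a fingertip, so that the steel nose swings over the carrier's edge as far as it goes and locks it down. Nothing needs to be gripped and the carrier must not be lifted; leave the other things on the bench where they are, and finish clear of everything.

Things in the scene. Friction and masses are not known exactly. Their poses are not given: they have to be found in the camera images.
- fixture: Slide fixture fixed to the bench: dark steel base 280 x 150 mm, two bright rails 260 mm long, a dark guide outside each (|y| 51.5 to 57.5 mm). Origin: centre of its underside. x along the rails, the way to push (away from the robot); y left, the keeper's side. Rail tops at z = 34 mm, guide tops 42 mm. Notches hold the carrier with its origin at x = 50 mm, play 2.5 mm either way.
- carrier: Loose wooden board 110 (along the rails) x 100 x 8 mm on 5 mm feet, a black box 95 x 68 x 27 mm fixed on it, 0.3 to 0.7 kg in all, between the guides. Origin: centre under the feet, axes as the fixture's; board top at 13 mm, box top 40 mm. Origin 34 mm above the fixture's when sliding (1 to 3 N), 29 mm when home: it drops 5 mm and is stopped dead. Starts 75 to 115 mm short of home.
- lip (a point): Centre of the rear face (the robot's end) of the upright aluminium lip on the carrier's rear edge, the face to push forward: 66 mm wide, 5 to 36 mm above the carrier's origin; this point is 55 mm behind that origin and 24.5 mm above it. It sinks 5 mm when the carrier drops home.
- keeper_pivot (a point): The keeper's vertical pivot axis, outside the left guide: x = 50, y = 66, z = 50 mm of the fixture's frame (top face of the keeper's arms).
- keeper_peg (a point): Centre of the top of the keeper's upright black peg, 12 mm in diameter, 26 mm high above its arm, 36 mm from the pivot, top 76 mm above the bench. Joint at 0: straight out to the left of the pivot (+y of the fixture); locked: forward of it (+x). It moves on the circle of 36 mm about the pivot.
- keeper (a joint): Angle of the keeper, a flat steel L 6 mm thick, underside 44 mm above the bench; clockwise from above. 0: peg arm straight out to the left, nose parallel to the rails (open). 1.5 (stop): peg arm parallel to the rails, 26 mm nose across the carrier's left edge (locked). Starts at 0 to 0.2; about 1 N at the peg; stays where left. A carrier not yet home blocks the nose.
- flux: Bystander: small white round tub with a blue lid, 45 mm in diameter, 23 mm high, loose on the bench to the right of the fixture. Origin: centre of its underside.
- fuse_carton: Bystander: small white carton 62 x 40 x 20 mm, loose on the bench beyond and to the left. Origin: centre of its underside.
- cup: Bystander: clear plastic cup with small parts in it, 52 mm in diameter, 42 mm high, loose on the bench beyond and to the right. Origin: centre of its underside.

How it is judged:
By the outcome, as a careful person would: the job done as asked, in the order asked, and still so for the second after the job is handed in, with the robot touching nothing.
It also fails if it takes over 54 s, if anything falls off the work surface, if the arm or the gripper's body presses on something with over 40 N, if the wrist force passes 120 N, or if a joint passes its speed limit or range.

## Working session

There is one attempt and no reset: what is moved stays moved. The work goes in short steps, Python scripts to look and compute and a shell command to move; the robot and the scene stay as the last step left them, time stands still between calls to the robot, and variables do not carry over. Pictures are saved under pics/ and viewed, at most 10 in all, crops included, and the job is handed in when it is done.

```bash
mkdir -p pics; python3 - <<'E'
from workcell import ctrl
import cv2,numpy as np
for n in("top","scene"):
    im,d=ctrl.get_image(n); cv2.imwrite(f"pics/{n}0.png",im[:,:,::-1]); np.save(f"{n}0.npy",d)
    c=ctrl.calibration(n); print(n,c)
    for t in("fixture","carrier","lip","keeper_pivot","keeper_peg","keeper","flux","fuse_carton","cup"):
        print(t,[(np.round(r["location"]).tolist(),round(r["conf"],2)) for r in ctrl.look_for(n,t)[:2]])
s=ctrl.read_state();print(s["time_s"],s["ee_rot"],s["width"])
E
```

```text
top {'intrinsics': array([[408.38971177,   0.        , 317.84110109],
       [  0.        , 408.38971177, 205.29269411],
       [  0.        ,   0.        ,   1.        ]]), 'position': array([ 421.60244979, -292.6930177 , 1137.469874  ]), 'rotation': array([-0.03476914,  0.70998915, -0.70192781,  0.04476457])}
fixture [([536.0, -341.0, 13.0], 0.64)]
carrier [([474.0, -333.0, 76.0], 0.86)]
lip [([474.0, -335.0, 72.0], 0.97)]
keeper_pivot [([533.0, -343.0, 9.0], 0.74)]
keeper_peg [([536.0, -343.0, 13.0], 0.27)]
keeper [([575.0, -282.0, 51.0], 0.65)]
flux []
fuse_carton [([677.0, -51.0, 22.0], 0.92)]
cup [([613.0, -535.0, 9.0], 0.52), ([535.0, -529.0, 23.0], 0.45)]
scene {'intrinsics': array([[367.40375254,   0.        , 316.26943346],
       [  0.        , 367.40375254, 201.49127396],
       [  0.        ,   0.        ,   1.        ]]), 'position': array([ -79.37740248, -763.87021935,  419.6238657 ]), 'rotation': array([-0.47490246,  0.75958658, -0.36875079,  0.24802972])}
fixture [([439.0, -369.0, 21.0], 0.86)]
carrier [([455.0, -352.0, 60.0], 0.75)]
lip [([452.0, -355.0, 65.0], 0.58)]
keeper_pivot [([433.0, -369.0, 24.0], 0.75)]
keeper_peg [([575.0, -280.0, 48.0], 0.52), ([667.0, -65.0, 15.0], 0.24)]
keeper []
flux [([528.0, -542.0, 24.0], 0.45)]
fuse_carton [([667.0, -63.0, 17.0], 0.6)]
cup [([601.0, -531.0, 27.0], 0.77)]
1.0 [-8.18600756e-06  9.78057260e-01  2.08336256e-01  1.25304757e-05] 85.42443198888881
```

View pics/top0.png

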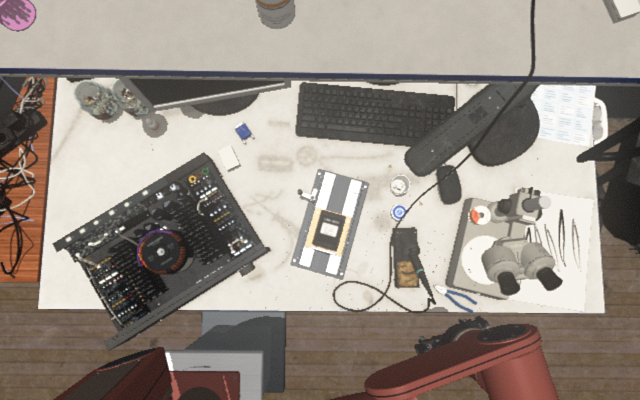

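View pics/scene0.png

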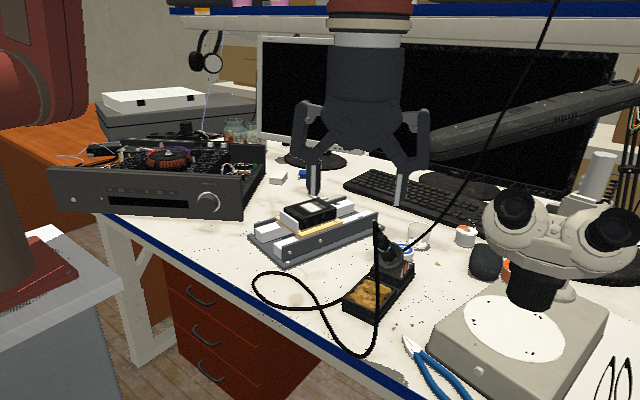

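The top view shows the fixture at about px (291–368, 168–278), with the keeper at (308, 195) and the carrier at (328, 232). The scene view shows the arm's start pose clear of it. Next I'll refine the poses.

```bash
cat > h.py <<'E'
import numpy as np,cv2
from scipy.spatial.transform import Rotation as R
from workcell import ctrl
def cal(n):
    c=ctrl.calibration(n);q=c["rotation"];return c["intrinsics"],c["position"],R.from_quat([q[1],q[2],q[3],q[0]]).as_matrix()
def cloud(n,d):
    K,p,r=cal(n);v,u=np.mgrid[:d.shape[0],:d.shape[1]]
    P=np.stack([(u-K[0,2])/K[0,0]*d,(v-K[1,2])/K[1,1]*d,d],-1)
    return P@r.T+p
def proj(n,X):
    K,p,r=cal(n);q=(np.atleast_2d(X)-p)@r@K.T;return q[:,:2]/q[:,2:]
E
python3 - <<'E'
from h import *
im=cv2.imread("pics/top0.png");d=np.load("top0.npy");P=cloud("top",d)
z=P[...,2]
print("bench z",np.median(z[150:260,255:285]), "rows of z in fixture:")
for v in (175,195,215,232,250,262): print(v,np.round(z[v,290:372:3]).astype(int))
m=np.zeros(z.shape,bool);m[160:285,285:372]=1
mm=(m&(z>7)&(z<100)).astype(np.uint8)
n,l,st,_=cv2.connectedComponentsWithStats(mm,connectivity=4)
k=1+np.argmax(st[1:,4]);S=P[l==k]
print(cv2.minAreaRect(S[:,:2].astype(np.float32)))
for a,b in((7,20),(28,38),(44,60),(62,90)):
    s=m&(z>a)&(z<b);r=cv2.minAreaRect(P[s][:,:2].astype(np.float32));print(a,b,s.sum(),np.round(np.median(P[s],0),1),r)
s=m&(z>66)&(z<90);print("high",np.c_[np.argwhere(s)[:,::-1],P[s].round()][:400:12])
c=cv2.resize(im[160:285,280:380],None,fx=6,fy=4.8*1,interpolation=cv2.INTER_CUBIC)
c=cv2.resize(im[160:284,280:380],(480,595),interpolation=cv2.INTER_CUBIC);cv2.imwrite("pics/crop0.png",c)
E
```

```text
bench z -1.3806818843413566 rows of z in fixture:
175 [-3  0  1  0 -3 -2 -3 -2 -4  8  5 41 31 33 34  9  9  9 -4  1  0  1 -1 -2
 -2 -4 -4 -2]
195 [ 1 -2  0 -2 46 48 48 45 49 38 34 32 33  9  6 11  9  6  9 32 26 25 24 40
  8 10 -3  2]
215 [-2 -2 -5 -1 -1  4 11 41 47 50 73 75 68 71 72 74 72 71 43 32 31 42  7  8
  0 -1 -2  0]
232 [-5 -2  0  8  8 27 45 44 45 78 75 74 72 72 78 75 72 70 45 37  9  9 -1 -4
 -4  0  0 -1]
250 [  -4   -3   10    8   40   31   32   31   12   10   73   67   47   47
   68   74   47   47   43    6    7   -4 1137   -2   -2   -4    2   -2]
262 [-4  9  5 32 36 33 37  7  9 11 10  9  5 30 33 32 31 40 12  6  1 -6 -1  0
  0 -1 -1 -2]
((504.4925842285156, -325.4707946777344), (182.0404052734375, 279.11785888671875), 74.80172729492188)
7 20 1721 [ 517.6 -349.6    9.3] ((498.87017822265625, -320.75042724609375), (219.3338623046875, 311.23724365234375), 81.93687438964844)
28 38 1173 [ 545.7 -340.5   32.8] ((501.3328857421875, -337.27685546875), (128.4584197998047, 259.71929931640625), 74.90208435058594)
44 60 577 [ 487.3 -305.4   46.5] ((504.4107666015625, -315.66082763671875),
[... 626 characters left out ...]
  77.]
 [ 325.  218.  509. -326.   73.]
 [ 337.  218.  509. -358.   74.]
 [ 321.  219.  506. -316.   74.]
 [ 333.  219.  506. -347.   72.]
 [ 318.  220.  503. -308.   71.]
 [ 330.  220.  504. -339.   74.]
 [ 342.  220.  504. -371.   74.]
 [ 327.  221.  501. -331.   74.]
 [ 339.  221.  501. -363.   74.]
 [ 323.  222.  498. -321.   72.]
 [ 335.  222.  499. -353.   70.]
 [ 320.  223.  496. -313.   73.]
 [ 333.  223.  496. -347.   73.]
 [ 318.  224.  493. -308.   72.]
 [ 330.  224.  493. -339.   78.]
 [ 342.  224.  493. -371.   75.]
 [ 327.  225.  491. -332.   72.]
 [ 339.  225.  491. -363.   72.]
 [ 323.  226.  488. -321.   73.]
 [ 335.  226.  488. -352.   75.]
 [ 320.  227.  485. -313.   72.]]
```

View pics/crop0.png

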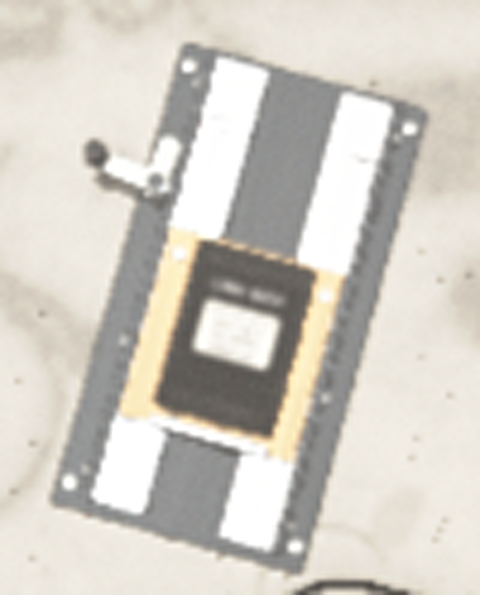

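The crop shows the base corners at (185,43), (428,110), (302,573) and (52,503). The pivot is at (155,181) and the peg at (96,152). The board's front edge runs (175,230)–(340,272), and the lip lies along (155,425)–(270,448).

```bash
cat >> h.py <<'E'
def ray(n,uv,z):
    K,p,r=cal(n);w=r@np.linalg.inv(K)@np.array([uv[0],uv[1],1.]);return p+w*(z-p[2])/w[2]
E
python3 - <<'E'
from h import *
from scipy.optimize import least_squares
px=lambda a:(np.array(a)+.5)/4.8-.5+np.array([280,160])
obs=px([(185,43),(428,110),(302,573),(52,503),(155,181)])
mod=np.array([[139,73,9],[139,-73,9],[-139,-73,9],[-139,73,9],[50,66,50.]])
def W(q,m):
    r=R.from_euler("z",q[2]).as_matrix();return m@r.T+[q[0],q[1],0]
f=lambda q:(proj("top",W(q,mod))-obs).ravel()
s=least_squares(f,[501,-337,-.263]);q=s.x;print(q,s.fun.round(2))
np.save("q.npy",q)
r=R.from_euler("z",q[2]).as_matrix()
F=lambda X:((X-[q[0],q[1],0])@r).round(1)
print("pivot",W(q,mod[4:]),"peg",ray("top",px((96,152)),76),F(ray("top",px((96,152)),76)))
for a in((175,230),(340,272),(122,415),(292,460)): print("board",F(ray("top",px(a),47)))
for a in((155,425),(270,448)): print("lip",F(ray("top",px(a),70)))
E
```

```text
[ 5.00478128e+02 -3.42399423e+02 -2.64172538e-01] [ 0.17 -0.22 -0.34 -0.13 -0.33  0.2   0.3   0.14  0.19 -0.  ]
pivot [[ 565.97687198 -291.74456583   50.        ]] peg [ 578.10149485 -258.83027324   76.        ] [ 53.1 100.9  76. ]
board [26.7 48.3 47. ]
board [ 29.1 -46.9  47. ]
board [-80.4  48.5  47. ]
board [-78.7 -48.7  47. ]
lip [-80.9  29.4  70. ]
lip [-75.9 -33.9  70. ]
```

```bash
python3 - <<'E'
from h import *
P=cloud("top",np.load("top0.npy"))
for y in range(-620,-240,40):
    print(y,[int(np.percentile(P[(abs(P[...,0]-x)<20)&(abs(P[...,1]-y)<20)][:,2],98)) if ((abs(P[...,0]-x)<20)&(abs(P[...,1]-y)<20)).any() else None for x in range(240,480,40)])
s=ctrl.read_state();print(s["eef_pos"],s["time_s"])
E
python3 -m inch '[[[0,0.5,0],-0.11,1],[[0,1,0],-0.22,1],[[0,1,0],-0.33,1],[[0,1,0],-0.43,1],[[0,1,0],-0.43,1]]' 30
```

```text
-620 [597, 590, 10, 3, 4, 2]
-580 [606, 606, 608, 160, 124, 82]
-540 [603, 615, 613, 146, 121, 88]
-500 [346, 622, 606, 27, 23, 32]
-460 [None, 628, 8, 2, 2, 2]
-420 [635, 633, 6, 4, 2, 10]
-380 [634, 633, 6, 41, 46, 72]
-340 [615, 5, 6, 35, 69, 76]
-300 [591, 2, 2, 11, 35, 1137]
-260 [0, 2, 3, 9, 42, 47]
[ 254.71567995 -570.72333331  231.3066824 ] 1.0
time_s: 1.62
eef_pos: [254.8, -470.7, 231.5]
ee_rot: [0.0, 0.992, -0.127, 0.0]
contact_force: [-0.1, -0.1, -0.7]
width: 0.0
gripper_force: 0.0
```

```bash
python3 -m inch '[[[0.3,0.5,0],0,1],[[0.7,0.9,0],0,1],[[0.9,1,-0.4],0,1],[[0.9,1,-0.8],0,1],[[0.9,1,-0.8],0,1]]'; python3 -m inch '[[[0.3,0.4,-0.1],0,1],[[0.46,0.57,-0.5],0,1],[[0.46,0.57,-0.8],0,1],[[0.46,0.57,-1],0,1],[[0.46,0.57,-1.07],0,1],[[0.46,0.57,-1.07],0,1]]'
```

```text
time_s: 2.25
eef_pos: [343.4, -368.3, 148.1]
ee_rot: [-0.003, 0.992, -0.126, -0.002]
contact_force: [-0.9, 0.6, 0.3]
width: 0.2
gripper_force: 0.0out of range: a shift must lie within [-1, 1]
```

```bash
python3 -m inch '[[[0.3,0.4,-0.1],0,1],[[0.46,0.57,-0.4],0,1],[[0.46,0.57,-0.8],0,1],[[0.46,0.57,-1],0,1],[[0.46,0.57,-1],0,1]]'; python3 -m inch '[[[0,0,-0.06],-0.005,1],[[0,0,-0.06],-0.005,1]]'; python3 - <<'E'
from h import *
im,d=ctrl.get_image("scene");cv2.imwrite("pics/s1.png",cv2.resize(im[170:290,230:400,::-1],None,fx=4,fy=4,interpolation=cv2.INTER_CUBIC))
E
```

```text
time_s: 2.88
eef_pos: [390.5, -314.0, 51.5]
ee_rot: [-0.0, 0.992, -0.127, -0.001]
contact_force: [-0.4, -0.4, 0.2]
width: 0.2
gripper_force: 0.0
time_s: 3.12
eef_pos: [391.2, -314.6, 46.4]
ee_rot: [0.001, 0.991, -0.131, 0.001]
contact_force: [0.3, -0.4, 0.5]
width: -0.3
gripper_force: 0.0
```

View pics/s1.png

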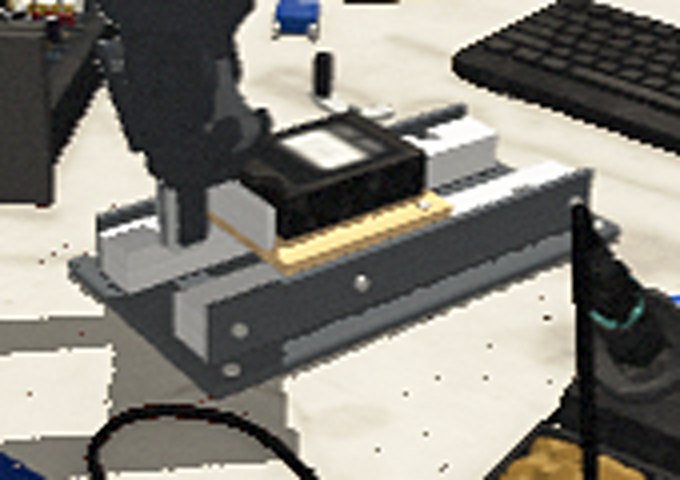

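The shut fingertips stand behind the lip (crop ~ (185,215)), well clear of the rails. Now I'll push.

```bash
python3 -m inch '[[[0.1,-0.027,0],0,1],[[0.2,-0.054,0],0,1],[[0.26,-0.07,0],0,1],[[0.32,-0.086,0],0,1],[[0.38,-0.103,0],0,1],[[0.44,-0.119,0],0,1],[[0.5,-0.135,0],0,1],[[0.55,-0.149,0],0,1],[[0.6,-0.162,0],0,1],[[0.65,-0.176,0],0,1],[[0.7,-0.19,0],0,1],[[0.74,-0.2,0],0,1],[[0.78,-0.21,0],0,1]]'
```

```text
time_s: 4.8
eef_pos: [469.0, -334.8, 45.3]
ee_rot: [0.0, 0.991, -0.131, -0.0]
contact_force: [-1.0, 0.4, 0.4]
width: -0.3
gripper_force: 0.5
```

```bash
python3 -m inch '[[[0.02,-0.005,0],0,1],[[0.04,-0.011,0],0,1],[[0.06,-0.016,0],0,1],[[0.08,-0.022,0],0,1],[[0.1,-0.027,0],0,1],[[0.1,-0.027,0],0,1]]'; python3 - <<'E'
from h import *
q=np.load("q.npy");r=R.from_euler("z",q[2]).as_matrix()
im,d=ctrl.get_image("top");cv2.imwrite("pics/t2.png",cv2.resize(im[160:284,280:380,::-1],(480,595),interpolation=cv2.INTER_CUBIC))
P=(cloud("top",d)-[q[0],q[1],0])@r
for x in range(-70,110,5):
  m=(abs(P[...,0]-x)<3);print(x,[round(float(np.median(P[m&(abs(abs(P[...,1])-43)<4)&(np.sign(P[...,1])==s)][:,2])),1) for s in(1,-1)],[round(float(np.median(P[m&(abs(P[...,1])<25)][:,2])),1)])
E
```

```text
time_s: 5.55
eef_pos: [479.1, -337.5, 45.4]
ee_rot: [0.0, 0.991, -0.131, 0.0]
contact_force: [0.3, 0.3, -1.0]
width: -0.2
gripper_force: 0.0
-70 [32.0, 442.3] [382.2]
-65 [34.8, 440.4] [393.1]
-60 [32.7, 438.6] [399.5]
-55 [31.7, 436.4] [403.5]
-50 [33.0, 433.2] [410.8]
-45 [385.3, 431.0] [414.5]
-40 [396.2, 427.9] [416.7]
-35 [404.9, 422.2] [418.5]
-30 [409.8, 417.0] [419.2]
-25 [413.4, 416.6] [419.9]
-20 [415.9, 414.6] [419.8]
-15 [429.6, 411.6] [419.4]
-10 [434.3, 407.2] [418.7]
-5 [433.3, 403.4] [418.6]
0 [431.0, 395.5] [416.1]
5 [428.5, 388.7] [414.3]
10 [426.3, nan] [409.6]
15 [423.5, nan] [407.2]
20 [420.8, nan] [404.4]
25 [413.3, nan] [401.3]
30 [405.3, nan] [399.1]
35 [nan, nan] [400.4]
40 [nan, nan] [390.5]
45 [nan, nan] [nan]
50 [nan, nan] [nan]
55 [nan, nan] [nan]
60 [nan, 48.5] [nan]
65 [nan, 44.9] [72.4]
70 [nan, 44.7] [72.4]
75 [nan, 46.7] [74.5]
80 [nan, 47.4] [74.5]
85 [nan, 46.4] [72.1]
90 [47.2, 46.5] [72.7]
95 [45.8, 45.4] [69.9]
100 [33.2, 37.9] [45.7]
105 [32.5, 33.3] [9.8]
  return _methods._mean(a, axis=axis, dtype=dtype,
  ret = ret.dtype.type(ret / rcount)
```

View pics/t2.png

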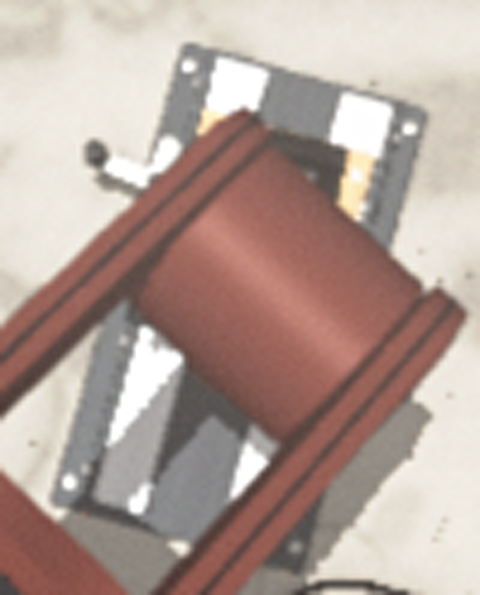

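The arm hides most of the carrier, but its board is still at riding height (z ≈ 46), with the front edge at fixture x ≈ 98. About 5 mm is left.

```bash
python3 -m inch '[[[0.01,-0.003,0],0,1],[[0.02,-0.005,0],0,1],[[0.03,-0.008,0],0,1],[[0.03,-0.008,0],0,1]]';for i in 1; do python3 -m inch '[[[0.01,-0.003,0],0,1],[[0.01,-0.003,0],0,1]]'; done;  cat > z.py <<'E'
from h import *
q=np.load("q.npy");r=R.from_euler("z",q[2]).as_matrix()
im,d=ctrl.get_image("top");P=(cloud("top",d)-[q[0],q[1],0])@r
for x0,x1,y0,y1 in((60,92,-48,-39),(92,96,38,47),(70,90,-30,-10)):
  m=(P[...,0]>x0)&(P[...,0]<x1)&(P[...,1]>y0)&(P[...,1]<y1)&(P[...,2]<100);print(m.sum(),P[m][:,2].mean().round(1))
m=(abs(P[...,1]+43)<5)&(P[...,2]>38)&(P[...,2]<60);print("front",P[m][:,0].max());print("front box",P[(abs(P[...,1]+20)<10)&(P[...,2]>60)&(P[...,2]<90)][:,0].max())
E
python3 z.py
```

```text
time_s: 6.1
eef_pos: [482.0, -338.3, 45.3]
ee_rot: [0.0, 0.991, -0.131, 0.0]
contact_force: [-0.2, -0.0, -0.2]
width: 0.0
gripper_force: 0.0
time_s: 6.35
eef_pos: [482.8, -338.5, 45.3]
ee_rot: [0.0, 0.991, -0.131, 0.0]
contact_force: [-0.4, -1.1, 0.9]
width: -0.1
gripper_force: 0.1
29 40.3
0 nan
45 68.5
front 102.17190445961165
front box 97.46388931086554z.py:5: RuntimeWarning: Mean of empty slice.
  m=(P[...,0]>x0)&(P[...,0]<x1)&(P[...,1]>y0)&(P[...,1]<y1)&(P[...,2]<100);print(m.sum(),P[m][:,2].mean().round(1))
  ret = ret.dtype.type(ret / rcount)
```

It dropped by 5–6 mm. I'll back off, rise and check that it lies flat.

```bash
python3 -m inch '[[[-0.1,0.027,0],0,1],[[-0.4,0.108,0],0,1],[[-0.5,0.135,0.3],0,1],[[-0.5,0.135,0.8],0,1],[[-0.8,0.5,1],0,1],[[-1,1,1],0,1],[[-1,1,1],0,1],[[-1,1,1],0,1]]'
cat >> z.py <<'E'
for n,(x0,x1,y0,y1) in dict(FR=(80,98,-47,-40),FL=(85,98,40,47),RR=(0,20,-47,-40),RL=(0,20,40,47),box=(10,90,-28,28)).items():
  m=(P[...,0]>x0)&(P[...,0]<x1)&(P[...,1]>y0)&(P[...,1]<y1)&(P[...,2]<100);print(n,m.sum(),np.median(P[m][:,2]).round(1))
cv2.imwrite("pics/t3.png",cv2.resize(im[160:284,280:380,::-1],(480,595),interpolation=cv2.INTER_CUBIC))
print(ctrl.look_for("top","keeper_peg"))
E
python3 z.py
```

```text
time_s: 7.4
eef_pos: [382.8, -238.8, 145.6]
ee_rot: [0.0, 0.991, -0.131, 0.001]
contact_force: [0.5, -0.3, 1.2]
width: 0.2
gripper_force: 0.0
39 41.5
4 40.7
55 67.9
front 107.96316996696233
front box 97.5016059063262
FR 17 41.1
FL 13 41.5
RR 18 40.6
RL 19 41.5
box 636 68.0
[{'location': [570.6, -278.3, 50.2], 'conf': 0.48}]
```

View pics/t3.png

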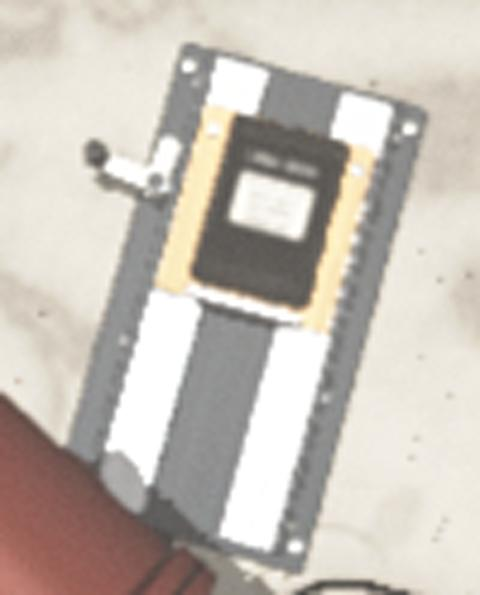

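The picture shows the carrier home and flat: board at about 41 at all four corners, box top at 68. The keeper is unmoved, peg at (96,152). Next I'll plan the peg arc.

```bash
python3 - <<'E'
from h import *
q=np.load("q.npy");s=ctrl.read_state();print(s["time_s"],s["joint_pos"],R.from_quat(np.roll(s["ee_rot"],-1)).as_euler("zyx"))
r=R.from_euler("z",q[2]).as_matrix()[:2,:2]
def T(th,al,gap):
    return q[:2]+r@(np.array([50,66])+36*np.array([np.sin(th),np.cos(th)])-gap*np.array([np.cos(al),-np.sin(al)]))
S=T(.09,0,37);print("approach",S)
for th in np.arange(.1,1.6,.1):
    al=th*.8;print(round(th,2),((T(th,al,17)-S)/100).round(3),"twist",round(-al/(np.pi/2),3))
E
```

```text
7.5 [-7.33311812e-01 -1.22943608e-01  2.04992453e+00 -1.59761229e-04
  1.21363022e+00  1.10144805e+00] [2.63907995e-01 6.29046862e-04 3.14082448e+00]
approach [ 542.74576069 -248.31785731]
0.1 [ 0.201 -0.041] twist -0.051
0.2 [ 0.239 -0.042] twist -0.102
0.3 [ 0.276 -0.048] twist -0.153
0.4 [ 0.312 -0.057] twist -0.204
0.5 [ 0.348 -0.07 ] twist -0.255
0.6 [ 0.381 -0.085] twist -0.306
0.7 [ 0.413 -0.104] twist -0.357
0.8 [ 0.442 -0.126] twist -0.407
0.9 [ 0.469 -0.15 ] twist -0.458
1.0 [ 0.493 -0.177] twist -0.509
1.1 [ 0.514 -0.206] twist -0.56
1.2 [ 0.533 -0.236] twist -0.611
1.3 [ 0.548 -0.268] twist -0.662
1.4 [ 0.559 -0.301] twist -0.713
1.5 [ 0.568 -0.334] twist -0.764
```

```bash
python3 -m inch '[[[0.4,0,0],0,1],[[0.8,0,0],0,1],[[1,0,0],0,1],[[1,0,0],0,1]]'; python3 -m inch '[[[0.3,-0.05,0],0,1],[[0.6,-0.095,0],0,1],[[0.6,-0.095,-0.4],0,1],[[0.6,-0.095,-0.7],0,1],[[0.6,-0.095,-0.85],0,1],[[0.6,-0.095,-0.85],0,1],[[0.6,-0.095,-0.85],0,1]]'
```

```text
time_s: 8.0
eef_pos: [483.8, -239.2, 144.7]
ee_rot: [-0.0, 0.991, -0.131, -0.0]
contact_force: [-0.1, 0.0, 0.6]
width: 0.1
gripper_force: 0.0
time_s: 8.88
eef_pos: [543.4, -248.8, 61.7]
ee_rot: [0.0, 0.991, -0.132, 0.001]
contact_force: [0.6, -0.1, 0.3]
width: -0.0
gripper_force: 0.0
```

```bash
python3 -m inch '[[[0.1,-0.02,-0.02],0,1],[[0.2,-0.041,-0.02],-0.05,1],[[0.239,-0.042,-0.02],-0.1,1],[[0.276,-0.048,-0.02],-0.15,1],[[0.312,-0.057,-0.02],-0.2,1],[[0.348,-0.07,-0.02],-0.25,1],[[0.381,-0.085,-0.02],-0.3,1],[[0.413,-0.104,-0.02],-0.36,1],[[0.442,-0.126,-0.02],-0.41,1],[[0.469,-0.15,-0.02],-0.46,1],[[0.493,-0.177,-0.02],-0.51,1],[[0.514,-0.206,-0.02],-0.56,1],[[0.533,-0.236,-0.02],-0.61,1],[[0.533,-0.236,-0.02],-0.61,1]]'; python3 - <<'E'
from h import *
print(ctrl.read_state()["joint_pos"])
im,d=ctrl.get_image("scene");a=cv2.resize(im[160:270,250:400,::-1],None,fx=4,fy=4,interpolation=cv2.INTER_CUBIC)
cv2.imwrite("pics/s4.png",a)
E
```

```text
time_s: 10.62
eef_pos: [597.0, -272.1, 59.1]
ee_rot: [-0.0, 0.819, -0.573, 0.001]
contact_force: [0.4, 0.1, 0.8]
width: 0.1
gripper_force: 0.0
[-5.47697550e-01  4.57156188e-01  1.56793596e+00  4.35936604e-05
  1.11482065e+00  2.24404906e+00]
```

View pics/s4.png

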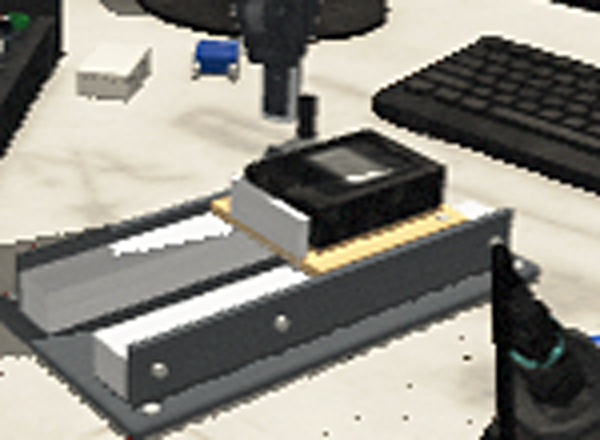

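The peg (crop ~ (307,115)) moves round ahead of the finger, and the carrier is undisturbed. I'll finish the arc gently.

```bash
python3 -m inch '[[[0.015,-0.032,0],-0.05,1],[[0.026,-0.065,0],-0.08,1],[[0.031,-0.082,0],-0.08,1],[[0.031,-0.082,0],-0.08,1]]';python3 -m inch '[[[0.003,-0.01,0],0,1],[[0.003,-0.01,0],0,1]]';python3 -m inch '[[[0.003,-0.01,0],0,1],[[0.003,-0.01,0],0,1]]'
```

```text
time_s: 11.18
eef_pos: [599.4, -279.9, 58.5]
ee_rot: [-0.0, 0.782, -0.623, 0.0]
contact_force: [0.5, 0.1, 0.3]
width: -0.0
gripper_force: 0.1
time_s: 11.42
eef_pos: [599.4, -280.2, 58.4]
ee_rot: [-0.0, 0.782, -0.624, -0.0]
contact_force: [-0.2, 4.8, 1.7]
width: -0.4
gripper_force: 2.0
time_s: 11.68
eef_pos: [599.5, -280.4, 58.3]
ee_rot: [-0.001, 0.782, -0.624, -0.001]
contact_force: [-1.8, 7.4, 3.8]
width: 0.1
gripper_force: 3.7
```

The force is rising, so that's the stop. I'll retreat outward and up, then check.

```bash
python3 -m inch '[[[0,0.15,0],0,1],[[0,0.35,0],0,1],[[0,0.35,0.4],0,1],[[0,0.35,0.9],0,1],[[-0.5,0.6,1],0.2,1],[[-1,0.6,1],0.3,1],[[-1,0.6,1],0.4,1],[[-1,0.6,1],0.4,1]]'; python3 -m inch '[[[-0.5,0.3,0.3],0,1],[[-1,0.5,0.5],0,1],[[-1,0.5,0.5],0,1],[[-1,0.5,0.5],0,1],[[-1,0.5,0.5],0,1]]'; python3 z.py
python3 - <<'E'
from h import *
q=np.load("q.npy");r=R.from_euler("z",q[2]).as_matrix()
im,d=ctrl.get_image("top");P=(cloud("top",d)-[q[0],q[1],0])@r
m=(P[...,2]>64)&(P[...,2]<90)&(P[...,1]>50)&(P[...,1]<125)&(abs(P[...,0]-70)<50);print("peg",P[m].round())
for t in("flux","fuse_carton","cup"):print(t,[x["location"] for x in ctrl.look_for("scene",t)[:1]] if ctrl.get_image("scene") else 0)
cv2.imwrite("pics/t5.png",cv2.resize(im[160:284,280:380,::-1],(480,595),interpolation=cv2.INTER_CUBIC))
E
```

```text
time_s: 12.68
eef_pos: [499.2, -220.9, 158.5]
ee_rot: [0.0, 0.937, -0.35, 0.0]
contact_force: [0.2, 0.3, -0.1]
width: 0.1
gripper_force: 0.0
time_s: 13.3
eef_pos: [400.2, -171.8, 207.7]
ee_rot: [-0.0, 0.936, -0.352, -0.0]
contact_force: [0.7, -0.0, -0.4]
width: -0.1
gripper_force: 0.0
37 41.0
5 40.9
56 68.3
front 102.39916352070053
front box 98.03958132745178
FR 18 41.2
FL 12 42.7
RR 19 40.9
RL 19 40.4
box 636 68.1
[]
peg [[89. 72. 78.]
 [91. 70. 75.]
 [87. 74. 74.]
 [87. 71. 75.]
 [88. 69. 76.]
 [89. 66. 73.]
 [84. 73. 75.]
 [85. 71. 75.]
 [86. 68. 73.]
 [86. 66. 73.]
 [81. 72. 77.]
 [82. 70. 77.]
 [83. 67. 72.]
 [84. 65. 74.]
 [80. 72. 70.]
 [80. 69. 73.]
 [81. 67. 72.]
 [82. 64. 68.]]
flux [[601.8, -527.4, 23.0]]
fuse_carton [[664.7, -65.2, 15.4]]
cup [[599.6, -529.7, 22.5]]
```

View pics/t5.png

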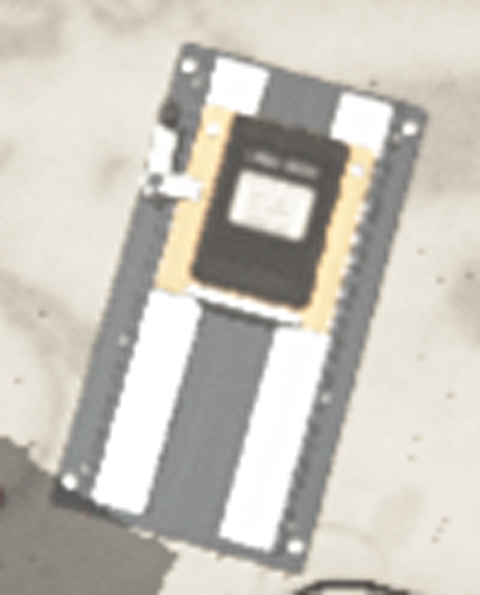

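The nose lies across the board's left edge (crop ~ (180,187)). The peg is at about (85,69) in the fixture frame, and the stop would put it at (86,68.5). The carrier is flat and the arm is clear.

```bash
python3 -c "
from workcell import ctrl
print(ctrl.close_job())"
```

```text
the job is handed in; nothing more can be done
None
```

The carrier is home and lying flat in its notches, the keeper is turned to its stop with the nose over the carrier's edge, and the job is handed in with the arm clear, at about 13 s of the 54 s allowed.

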